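# Roll the dowel onto the red line

## Robot

A 6-joint arm with a two-finger parallel gripper is mounted at the origin on the work surface. World frame = base frame: x ahead of the robot, y to its left, z up, the work surface at z = 0. Lengths are in m, angles in rad, forces in N, time in s.
With the tool pointing down it reaches from about 0.3 to 0.85 m from the base axis. Payload 4.2 kg.
Tool frame: the origin (TCP) lies midway between the tips of the shut fingers; the grasp point (between the pads) lies 19 mm behind it; y points along the fingers, x is the direction in which the jaws open and shut, and the axes are right-handed (so a half turn about y gives the same grasp; the last joint's range is limited). The gripper opens to 91 mm and grips with 3 to 60 N. Pads are 32 mm wide; open, the fingers measure 118 mm over their backs; the gripper's body (76 mm by 178 mm) begins 60 mm behind the grasp point.
Start: joints at [-1.346, 0.32, 1.565, -0, 1.257, -0.02], TCP at [0.139, -0.558, 0.214] pointing down, gripper open.
Joint ranges: [-3.11, 3.11], [-0.84, 2.01], [0.21, 2.61], [-1.34, 4.49], [0.05, 2.63], [-2.56, 2.56]. Speed limits (rad/s): [2.57, 2.57, 3.14, 3.14, 3.14, 3.14].

## Interface

Orientations are given as a unit quaternion [x, y, z, w].
In Python, from plant import r gives the robot as it stands. The module is installed in compiled form; this text tells all that it offers.
- The arm moves only by the tool play_rows, never from a script. Its argument "targets" is one flat list of numbers, 6 for each row, row after row: the shift along the tool's x, y, z in units of 50 mm (1.0 is 50 mm), then the turn, a rotation vector about the tool's x, y, z in rad. In form: [x, y, z, rx, ry, rz, x, y, z, rx, ry, rz, ...]. A call has 1 to 5 rows; each row is the pose to reach, as a shift and turn from the pose commanded when the call began, along the tool's axes at that moment; what a row does not reach only later rows make up. A row lasts 1/10 s, in which the tool goes at most 50 mm and 8.59 degrees, less where a joint would pass 70% of its speed; a pose out of reach is approached as far as the arm can. A call with a gripper value outside its range is refused whole. "fingers" is the finger opening in mm, from 0 to 91.2, set as the call begins (left out, the last holds). The fingers move at their own pace and stop on an object; the grip force is fixed at half the most. Time passes only in rows, so rows that repeat a pose let the fingers close. It gives the time, the measured TCP pose, the force and the opening at its end, in the units of the state.
- r.sense(): the state, without advancing time (a new reading comes with each control period).
- r.camera(name): name is "scene" or "top" or "wrist"; returns the picture (384x512x3 uint8, red, green, blue); there is no depth.
- r.camera_params(name): a dict with "intrinsics" (3x3 intrinsics, pixels), "position" and "rotation" of the camera in the world. Camera axes: x right, y down, z forward; pixel columns grow to the right and rows downward; lengths in m; the calibration is good to about 2 mm. A picture is of the moment at which its call begins: read the wrist's pose just before it. camera_params takes no time and is no camera call; for the wrist camera it gives the pose at the moment of the call.
- r.sign_off(): hands the job in, once; it reports no verdict.
The state is a dict: "time_s": time; "joint_pos": joint angles; "qd": joint speeds; "tau": joint torques, N m; "tool_pos": TCP position; "tcp_rot": TCP orientation; "wrist_force": force on the tool from outside, world axes, zero at the start; "wrist_torque": the same for the moment, N m; "finger_gap": finger opening in m.
Only numpy, scipy, OpenCV 4.12 (cv2) and the standard library are available. Lean on these libraries where they do the work, as an engineer would, in place of code of your own. Each camera call takes 0.05 s, during which the arm holds its last target.

## Task

Get the wooden dowel ready to be marked out: with the fingertips, push its top sideways so that it rolls across the dark marking board until it lies still along the red line, centred over it and not sticking out past the line's ends, then take the hand away. Roll it, do not slide, grasp or lift it. Leave the other things on the bench where they are.

Things in the scene. Friction and masses are not known exactly. Their poses are not given: they have to be found in the camera images.
- dowel: pale beech dowel, a cylinder 40 mm in diameter, 120 mm long, about 0.1 kg, lying between the two lines, within 4 degrees of parallel to them. Origin: its middle, on its axis, 35 mm above the bench; x along its length; z towards a thin blue stripe that faces up at the start and turns as it rolls. Pressed and pushed on top, it moves half as far as the fingertip, so a long way takes several short strokes.
- red_line: red straight line 190 mm long and 6 mm wide, flush in the board's face, the place for the dowel. Origin: its middle, on the board's face (15 mm above the bench); x along the line, y across it, z up. It lies 45 to 95 mm from the dowel's middle at the start, on either side of it.
- yellow_line: yellow line of the same size, parallel to the red one on the other side of the dowel; not used in this job. Origin and axes like the red line's.
- board: fixed marking board, plywood with a dark grey rubber face, 220 mm (its x, along the lines) by 340 mm (its y, the rolling direction) by 15 mm thick, flat, without rims. The rubber resists rolling slightly: a dowel let go at rest stays. Origin: middle of its underside, on the bench; z up.
- sanding_block: loose grey sanding block, 100 x 66 x 32 mm, on the bench beyond the board's +y edge. Origin: middle of its underside.
- wheel: loose wooden toy wheel lying flat, 58 mm in diameter, 22 mm high, on the bench beyond the board's -y edge. Origin: middle of its underside.
- part_box: loose open wooden box, 80 x 110 x 50 mm, on the bench beyond the board's far (+x) edge. Origin: middle of its underside.
- try_square: loose try square lying flat: dark wooden stock 22 x 110 x 18 mm and steel blade reaching 110 mm in its +x; on the bench beyond the board's far (+x) edge. Origin: middle of the stock's underside.
Not all that is in view belongs to the job. There is more than one size of the dowel; the one meant has the size given above.

How it is judged:
On the way:
1. the dowel has rolled through at least about a quarter turn on the board (angle between dowel's own z axis and vertical above 1.2 rad and distance of dowel from where it was at the start of the episode above 0.015 m), for 0.05 s.
At the end, for the whole second after the job is handed in: The dowel lies at rest on the board along the red line: its middle within 6 mm of the line sideways and 35 mm of the line's middle lengthwise, parallel to it within 0.12 rad (7 degrees), nothing touching it; the bystanders are within 12 mm of where they began (y of dowel in the frame of red_line between -0.006 and 0.006 m and x of dowel in the frame of red_line between -0.035 and 0.035 m and angle between the x axis of dowel and the x axis of red_line, either way round below 0.12 rad and angle between dowel's own x axis and vertical above 1.5 rad and z of dowel in the frame of board between 0.032 and 0.038 m and linear speed of dowel below 0.01 m/s and distance of each of sanding_block, wheel, part_box, try_square from where it was at the start of the episode below 0.012 m).
It fails at once if the dowel is lifted (its middle more than 10 mm above where it rolls) (z of dowel in the frame of board above 0.045 m).
It fails at once if the dowel is slid or carried instead of rolled (45 to 90 mm from its start with the stripe still, or again, facing nearly up) (distance of dowel from where it was at the start of the episode between 0.045 and 0.09 m and angle between dowel's own z axis and vertical below 0.8 rad).
It fails at once if a bystander is disturbed (moved more than 12 mm) (distance of any of sanding_block, wheel, part_box, try_square from where it was at the start of the episode above 0.012 m).
It also fails if it takes over 48 s, if anything falls off the work surface, if the arm or the gripper's body presses on something with over 40 N, if the wrist force passes 120 N, or if a joint passes its speed limit or range.

## Working session

There is one attempt and no reset: what is moved stays moved. The work goes in short steps, Python scripts to look and compute and a tool call to move; the robot and the scene stay as the last step left them, time stands still between calls to the robot, and variables do not carry over. Pictures are saved under pics/ and viewed, and the job is handed in when it is done.

Besides the shell and the picture viewer there is one more tool, called as name(argument=value, ...), one argument or row to a line, values as JSON. play_rows: Moves the arm, as the interface text tells. Its arguments: {"type":"object","properties":{"targets":{"type":"array","items":{"type":"number"}},"fingers":{"type":"number"}},"required":["targets"]}

```bash
mkdir -p pics; python3 - <<'E'
from plant import r
import cv2
for n in ("top","scene"):
    p=r.camera_params(n);im=r.camera(n)
    cv2.imwrite(f"pics/{n}0.png",im[:,:,::-1]);print(n,p)
print(r.sense())
E
```

```text
top {'intrinsics': array([[457.40799859,   0.        , 249.17482174],
       [  0.        , 457.40799859, 193.66088263],
       [  0.        ,   0.        ,   1.        ]]), 'position': array([0.26290724, 0.02588102, 1.10426461]), 'rotation': array([-0.68955288,  0.71590743, -0.08026928,  0.0744998 ])}
scene {'intrinsics': array([[381.11333467,   0.        , 259.91361273],
       [  0.        , 381.11333467, 194.58687889],
       [  0.        ,   0.        ,   1.        ]]), 'position': array([ 1.24344057, -0.1687338 ,  0.82068132]), 'rotation': array([ 0.72435661,  0.57822223, -0.22811084, -0.29821468])}
{'time_s': 0.1, 'joint_pos': array([-1.34599360e+00,  3.20213282e-01,  1.56554014e+00,  1.07885716e-05,
        1.25737746e+00, -2.00042911e-02]), 'qd': array([-0.00029735, -0.00221232, -0.00384172, -0.00056966, -0.00160825,
        0.00162052]), 'tau': array([ 2.77847982e-05, -4.13332307e+01, -2.32509631e+01,  7.28748646e-02,
        4.21475410e-02, -5.49319975e-05]), 'tool_pos': array([ 0.13926592, -0.55742685,  0.21321934]), 'tcp_rot': array([-0.55696112,  0.43563034, -0.43479122,  0.55765322]), 'wrist_force': array([0.08684193, 0.80979905, 0.13003399]), 'wrist_torque': array([ 0.01412904, -0.05100794, -0.01820354]), 'finger_gap': 0.0912144781860517}
```

View pics/top0.png

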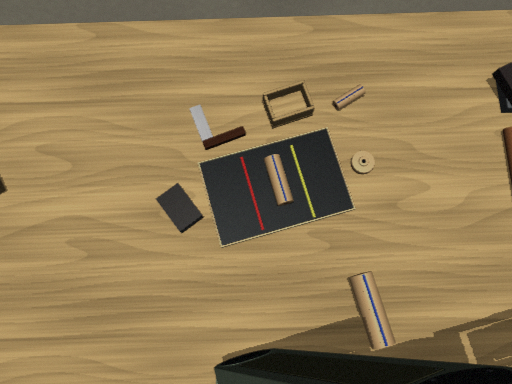

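View pics/scene0.png

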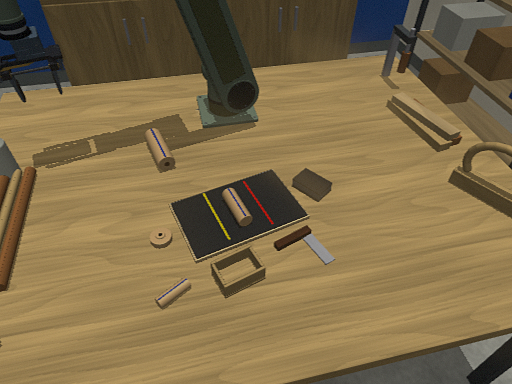

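The top view shows the dowel at about (279,179), red line from (242,157) to (262,229) and yellow line from (292,146) to (314,216). The larger and smaller dowels lie off the board. Next I'll measure these.

```bash
cat > h.py <<'E'
import numpy as np, cv2
from plant import r
from scipy.spatial.transform import Rotation as R
def ray(p,uv,z):
    K=p["intrinsics"];uv=np.atleast_2d(uv).astype(float)
    d=np.c_[uv,np.ones(len(uv))]@np.linalg.inv(K).T
    rot=p["rotation"];M=R.from_quat(rot).as_matrix() if np.size(rot)==4 else rot
    d=d@M.T;o=np.asarray(p["position"])
    return o+d*((z-o[2])/d[:,2])[:,None]
def comps(im,kind,amin=25):
    hsv=cv2.cvtColor(im,cv2.COLOR_RGB2HSV);h,s,v=[hsv[:,:,i].astype(int) for i in range(3)]
    if kind=="red": m=((h<6)|(h>174))&(s>170)&(v>110)
    if kind=="yellow": m=(h>22)&(h<36)&(s>170)&(v>110)
    if kind=="blue": m=(h>105)&(h<130)&(s>80)
    if kind=="wood": m=(h>5)&(h<25)&(s>40)&(v>110)
    if kind=="dark": m=(v<70)
    m=m.astype(np.uint8)
    n,l,st,c=cv2.connectedComponentsWithStats(m)
    out=[]
    for i in range(1,n):
        if st[i,4]>=amin:
            ys,xs=np.where(l==i);out.append((st[i,4],c[i],np.c_[xs,ys],l==i))
    return out
def line(pts):
    q=cv2.fitLine(pts[:,:2].astype(np.float32),cv2.DIST_L2,0,.01,.01).ravel()
    d=q[:2]*np.sign(q[0]);t=(pts[:,:2]-q[2:])@d
    return q[2:]+d*(t.min()+t.max())/2,d,t.max()-t.min()
E
python3 - <<'E'
from h import *
for n in ("top","scene"):
    im=cv2.imread(f"pics/{n}0.png")[:,:,::-1].copy();p=r.camera_params(n)
    for k,z in (("red",.015),("yellow",.015),("blue",.055)):
        for a,c,px,_ in comps(im,k,15):
            w=ray(p,px,z);m,d,L=line(w)
            if L<.3: print(n,k,a,c.round(),m.round(4),np.degrees(np.arctan2(d[1],d[0])).round(2),L.round(3))
E
```

```text
top red 188 [252. 193.] [0.509  0.0063] 13.92 0.188
top blue 56 [279. 178.] [ 0.5338 -0.0583] 13.72 0.109
top blue 151 [375. 310.] [ 0.222  -0.2558] 13.45 0.158
scene red 112 [258. 202.] [0.509  0.0062] 13.95 0.187
scene yellow 126 [216. 216.] [ 0.5353 -0.1193] 13.94 0.189
scene blue 201 [ 6. 48.] [-0.6091 -0.8796] 18.07 0.209
scene blue 29 [11. 60.] [-0.4639 -0.8328] -87.83 0.05
scene blue 188 [32. 66.] [-0.3892 -0.7396] -65.68 0.145
scene blue 51 [40. 71.] [-0.3391 -0.7035] -85.51 0.1
scene blue 45 [158. 142.] [ 0.2241 -0.256 ] 13.82 0.155
scene blue 38 [237. 202.] [ 0.5353 -0.0584] 13.88 0.109
scene blue 35 [172. 289.] [ 0.7682 -0.2491] -59.08 0.075
```

```bash
cat >> h.py <<'E'
A=np.radians(13.93);u=np.array([np.cos(A),np.sin(A),0]);n=np.array([-np.sin(A),np.cos(A),0])
def goal(pos,final=True):
    s=r.sense();M=R.from_quat(s["tcp_rot"]).as_matrix();p=s["tool_pos"]
    print("t",s["time_s"],"p",p.round(4),"F",s["wrist_force"].round(2),"gap",s["finger_gap"].round(4));print("axes x,y,z",M.T.round(3).tolist())
    G=np.c_[u,[0,0,-1],np.cross(u,[0,0,-1])]
    for g in (G,G@np.diag([-1,1,-1])):
        print("shift",(M.T@(np.array(pos)-p)/.05).round(3),"turn",R.from_matrix(M.T@g).as_rotvec().round(4))
E
python3 - <<'E'
from h import *
D=np.array([.5345,-.0584,0]);print(goal([*(D-0.012*n)[:2],.12]))
E
```

```text
Traceback (most recent call last):
  File "h.py", line 31, in goal
    print("t",s["time_s"],"p",p.round(4),"F",s["wrist_force"].round(2),"gap",s["finger_gap"].round(4));print("axes x,y,z",M.T.round(3).tolist())
                                                                             ^^^^^^^^^^^^^^^^^^^^^
AttributeError: 'float' object has no attribute 'round'
```

```bash
sed -i 's/s\["finger_gap"\].round(4)/round(s["finger_gap"],4)/' h.py
python3 - <<'E'
from h import *
D=np.array([.5345,-.0584,0]);goal([*(D-0.012*n)[:2],.12])
E
```

```text
t 0.1 p [ 0.1393 -0.5574  0.2132] F [0.09 0.81 0.13] gap 0.0912
axes x,y,z [[0.242, -0.97, -0.002], [-0.0, 0.002, -1.0], [0.97, 0.242, 0.0]]
shift [-7.524  1.876 10.087] turn [-1.2000e-03 -1.5691e+00 -1.2000e-03]
shift [-7.524  1.876 10.087] turn [ 1.2000e-03  1.5725e+00 -1.2000e-03]
```

play_rows(
  targets=[-0.58,0,0.77,0,-0.12,0,-1.15,0,1.54,0,-0.24,0,-1.72,0,2.3,0,-0.36,0,-2.3,0,3.1,0,-0.48,0,-2.9,0,3.9,0,-0.6,0],
  fingers=55,
)

```text
time_s: 0.6
tool_pos: [0.2941, -0.3682, 0.2136]
tcp_rot: [-0.661, 0.25, -0.25, 0.662]
wrist_force: [0.2, -0.6, 0.1]
finger_gap: 0.0559
```

```bash
python3 - <<'E'
from h import *
D=np.array([.5345,-.0584,0]);goal([*(D-0.012*n)[:2],.12]); print(r.sense()["joint_pos"])
E
```

```text
t 0.6 p [ 0.2941 -0.3682  0.2136] F [ 0.16 -0.55  0.1 ] gap 0.0559
axes x,y,z [[0.751, -0.661, -0.0], [-0.0, 0.0, -1.0], [0.661, 0.751, 0.0]]
shift [-0.288  1.874  7.691] turn [-3.00e-04 -9.65e-01 -2.00e-04]
shift [-0.288  1.874  7.691] turn [ 2.0000e-04  2.1766e+00 -4.0000e-04]
[-9.21303375e-01  1.56366872e-01  1.78781051e+00  1.10586437e-04
  1.19775143e+00 -1.99481836e-01]
```

play_rows(
  targets=[-0.03,0,0.9,0,-0.12,0,-0.07,0,1.8,0,-0.24,0,-0.1,0,2.7,0,-0.36,0,-0.14,0,3.6,0,-0.48,0,-0.18,0,4.5,0,-0.6,0],
)

```text
time_s: 1.1
tool_pos: [0.4367, -0.194, 0.2138]
tcp_rot: [0.706, -0.043, 0.043, -0.706]
wrist_force: [1.3, 0.0, -0.1]
finger_gap: 0.0549
```

```bash
python3 - <<'E'
from h import *
D=np.array([.5345,-.0584,0]);goal([*(D-0.012*n)[:2],.12])
E
```

```text
t 1.1 p [ 0.4367 -0.194   0.2138] F [ 1.33  0.01 -0.08] gap 0.0549
axes x,y,z [[0.993, -0.121, -0.0], [-0.0, -0.0, -1.0], [0.121, 0.993, -0.0]]
shift [1.7   1.875 2.704] turn [ 1.000e-04 -3.641e-01 -3.000e-04]
shift [1.7   1.875 2.704] turn [4.0000e-04 2.7775e+00 1.0000e-04]
```

play_rows(
  targets=[0.45,0.3,0.7,0,-0.12,0,0.9,0.7,1.4,0,-0.24,0,1.3,1.2,2.1,0,-0.364,0,1.7,1.7,2.7,0,-0.364,0,1.7,1.87,2.7,0,-0.364,0],
)

```text
time_s: 1.6
tool_pos: [0.5382, -0.0692, 0.1175]
tcp_rot: [-0.701, -0.084, 0.086, 0.703]
wrist_force: [-1.0, -0.8, -0.1]
finger_gap: 0.055
```

```bash
python3 - <<'E'
from h import *
D=np.array([.5345,-.0584,0]);goal([*(D-0.012*n)[:2],.06])
cv2.imwrite("pics/t1.png",r.camera("top")[90:282,130:386,::-1].repeat(3,0).repeat(3,1));cv2.imwrite("pics/w1.png",r.camera("wrist")[:,:,::-1])
E
```

```text
t 1.6 p [ 0.5382 -0.0692  0.1175] F [-1.04 -0.83 -0.06] gap 0.055
axes x,y,z [[0.971, 0.24, -0.003], [-0.003, 0.001, -1.0], [-0.24, 0.971, 0.002]]
shift [-0.016  1.15  -0.015] turn [-0.0022 -0.0011 -0.0027]
shift [-0.016  1.15  -0.015] turn [ 0.0043  3.1405 -0.0035]
```

View pics/w1.png

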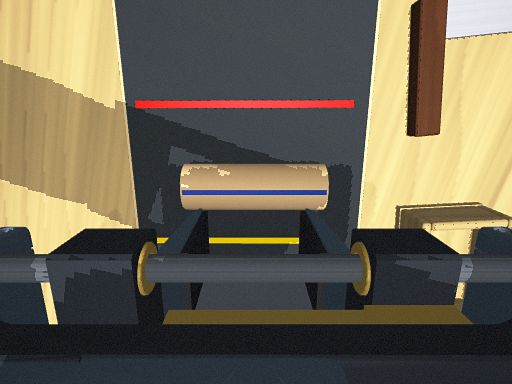

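View pics/t1.png

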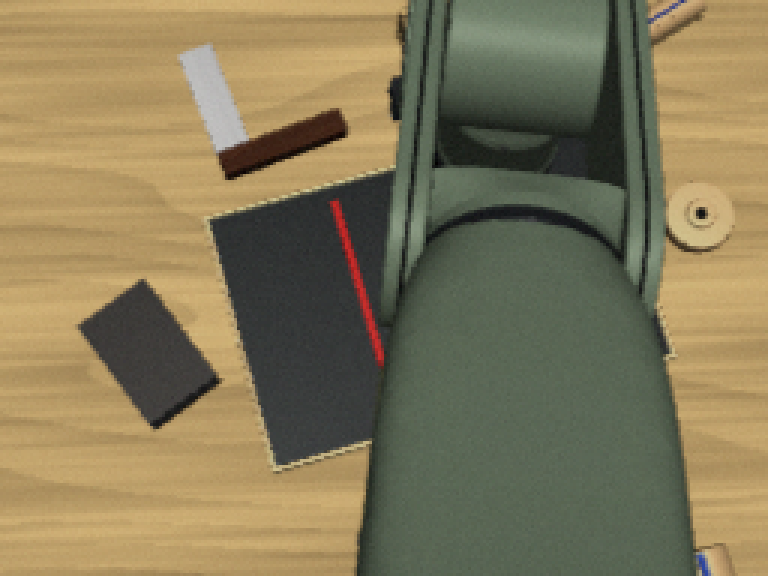

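The wrist view shows the dowel centred near (255,187), between and ahead of the fingertips, with the red line above it at row 104. I'll descend onto it.

play_rows(
  targets=[0,0.6,0,-0.002,0,-0.002,0,1.0,0,-0.002,0,-0.002,0,1.16,0,-0.002,0,-0.002,0,1.18,0,-0.002,0,-0.002,0,1.18,0,-0.002,0,-0.002],
)

```text
time_s: 2.2
tool_pos: [0.5379, -0.0732, 0.0626]
tcp_rot: [0.703, 0.085, -0.082, -0.701]
wrist_force: [-0.4, 0.4, 0.1]
finger_gap: 0.0549
```

```bash
python3 - <<'E'
from h import *
D=np.array([.5345,-.0584,0]);goal([*(D-0.012*n)[:2],.055])
E
```

```text
t 2.2 p [ 0.5379 -0.0732  0.0626] F [-0.43  0.43  0.05] gap 0.0549
axes x,y,z [[0.972, 0.235, 0.004], [0.004, -0.002, -1.0], [-0.235, 0.972, -0.003]]
shift [0.005 0.151 0.063] turn [ 0.0029 -0.0061  0.0036]
shift [0.005 0.151 0.063] turn [-0.0057  3.1355  0.0045]
```

play_rows(
  targets=[0,0.05,0.06,0.003,-0.005,0.003,0,0.05,0.06,0.003,-0.005,0.003],
)

```text
time_s: 2.4
tool_pos: [0.537, -0.0695, 0.0596]
tcp_rot: [-0.702, -0.086, 0.086, 0.702]
wrist_force: [0.0, 0.3, 0.3]
finger_gap: 0.0553
```

```bash
python3 - <<'E'
from h import *
D=np.array([.5345,-.0584,0]);goal([*(D-0.012*n)[:2],.055])
E
```

```text
t 2.4 p [ 0.537  -0.0695  0.0596] F [0.01 0.32 0.32] gap 0.0553
axes x,y,z [[0.971, 0.241, 0.0], [-0.0, 0.001, -1.0], [-0.241, 0.971, 0.001]]
shift [ 0.005  0.092 -0.013] turn [-0.0006  0.      0.0001]
shift [ 0.005  0.092 -0.013] turn [ 1.0000e-04 -3.1416e+00  1.0000e-03]
```

Level and aligned. Now touch down gently.

play_rows(
  targets=[0,0.05,0,0,0,0,0,0.08,0,0,0,0,0,0.1,0,0,0,0],
)

```text
time_s: 2.7
tool_pos: [0.5369, -0.0697, 0.055]
tcp_rot: [-0.702, -0.086, 0.086, 0.702]
wrist_force: [-3.1, -0.7, 13.6]
finger_gap: 0.0547
```

play_rows(
  targets=[0,0,0.1,0,0,0,0,0,0.25,0,0,0,0,0,0.4,0,0,0,0,0,0.55,0,0,0,0,0,0.65,0,0,0],
)

```text
time_s: 3.2
tool_pos: [0.529, -0.0378, 0.0551]
tcp_rot: [-0.702, -0.086, 0.086, 0.702]
wrist_force: [-1.0, -1.1, 7.8]
finger_gap: 0.0549
```

```bash
python3 - <<'E'
from h import *
D=np.array([.5345,-.0584,0]);goal([*(D+0.016*n)[:2],.055])
cv2.imwrite("pics/w2.png",r.camera("wrist")[:,:,::-1])
E
```

```text
t 3.2 p [ 0.529  -0.0378  0.0551] F [-1.01 -1.06  7.84] gap 0.0549
axes x,y,z [[0.971, 0.241, -0.0], [-0.0, 0.0, -1.0], [-0.241, 0.971, 0.0]]
shift [ 0.008  0.002 -0.106] turn [-0.0002  0.0004 -0.0002]
shift [ 0.008  0.002 -0.106] turn [-3.0000e-04 -3.1412e+00  3.0000e-04]
```

View pics/w2.png

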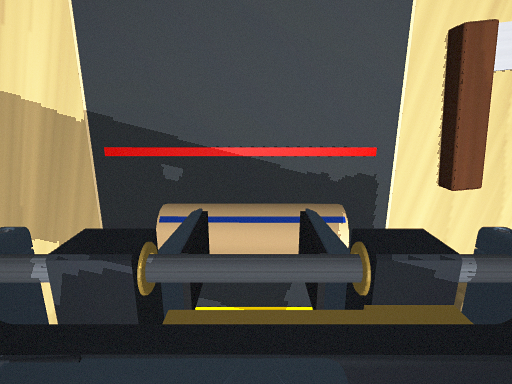

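The dowel rolled: its stripe has turned forward to row 220, and it is still parallel to the red line. I'll extend the stroke, then lift.

play_rows(
  targets=[0,0,0.1,0,0,0,0,0,0.22,0,0,0,0,0,0.3,0,0,0,0,0,0.3,0,0,0],
)

```text
time_s: 3.65
tool_pos: [0.5254, -0.0232, 0.0551]
tcp_rot: [-0.702, -0.086, 0.086, 0.702]
wrist_force: [-2.4, -0.2, 8.4]
finger_gap: 0.0549
```

play_rows(
  targets=[0,-0.2,0,0,0,0,0,-0.4,0,0,0,0,0,-0.4,-0.3,0,0,0,0,-0.4,-0.52,0,0,0,0,-0.4,-0.52,0,0,0],
)

```text
time_s: 4.15
tool_pos: [0.5319, -0.0505, 0.0737]
tcp_rot: [-0.702, -0.085, 0.085, 0.702]
wrist_force: [-0.6, 0.4, -0.2]
finger_gap: 0.055
```

```bash
python3 - <<'E'
from h import *
D=np.array([.5345,-.0584,0]);goal([*(D+0.013*n)[:2],.055])
p=r.camera_params("wrist");im=r.camera("wrist")
cv2.imwrite("pics/w3.png",im[:,:,::-1])
for a,c,px,_ in comps(im,"red",60):
    w=ray(p,px,.015);m,d,L=line(w);print("red",m,np.degrees(np.arctan2(d[1],d[0])),L)
E
```

```text
t 4.15 p [ 0.5319 -0.0505  0.0737] F [-0.61  0.44 -0.23] gap 0.055
axes x,y,z [[0.971, 0.239, -0.001], [-0.001, 0.0, -1.0], [-0.239, 0.971, 0.0]]
shift [0.012 0.375 0.094] turn [-0.0005 -0.0022 -0.0009]
shift [0.012 0.375 0.094] turn [ 1.4000e-03  3.1393e+00 -7.0000e-04]
red [0.50888458 0.00430678] 13.909588 0.1907200950126094
```

View pics/w3.png

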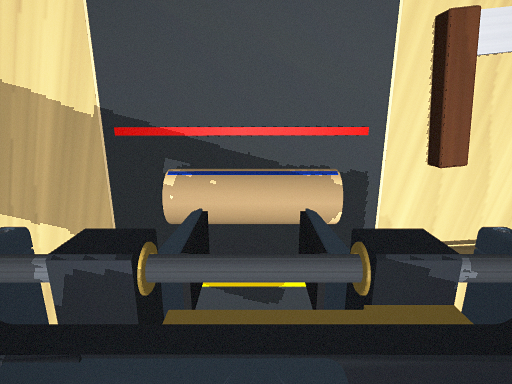

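The stripe is now at row 173, on the far side of the dowel, and the dowel (rows 169–224) lies parallel to the red line at row 131. I'll write a relative measurement from its silhouette.

```bash
cat >> h.py <<'E'
def dowel_wrist(name="wrist",save=None,roi=None):
    p=r.camera_params(name);im=r.camera(name)
    if save: cv2.imwrite(save,im[:,:,::-1])
    red=max(comps(im,"red",60),key=lambda c:c[0]);rm,rd,L=line(ray(p,red[2],.015))
    hsv=cv2.cvtColor(im,cv2.COLOR_RGB2HSV);h,s,v=[hsv[:,:,i].astype(int) for i in range(3)]
    m=(((h>5)&(h<25)&(s>40)&(v>90))|((h>105)&(h<130)&(s>100)&(v>90))).astype(np.uint8)
    m=cv2.morphologyEx(m,cv2.MORPH_CLOSE,np.ones((5,5)))
    nn,l,st,c=cv2.connectedComponentsWithStats(m)
    for i in range(1,nn):
        x,y,w,hh,a=st[i]
        if not(x>40 and x+w<480 and 60<w<320 and 20<hh<130 and w>1.3*hh and a>900): continue
        o=np.asarray(p["position"]);res=[]
        for cx in np.linspace(x+.25*w,x+.75*w,9).astype(int):
            ys=np.where(l[:,cx]==i)[0];
            if len(ys)<10: continue
            pr=ray(p,[[cx,ys.min()-.5],[cx,ys.max()+.5]],.035)-o
            q=np.c_[pr@n,pr[:,2]];g=np.arctan2(q[:,0],-q[:,1]);b=g.mean();dist=.5*abs(g[0]-g[1])
            yy=np.tan(b)*(o[2]-.035); rad=np.sin(dist)*np.hypot(yy,o[2]-.035)
            res.append((o@n+yy-rm@n,rad,ray(p,[[cx,ys.mean()]],.035)[0]@u-rm@u))
        res=np.array(res);k=np.polyfit(res[:,2],res[:,0],1)
        ex=ray(p,[[x-.5,y+hh/2],[x+w-.5,y+hh/2]],.035)@u-rm@u
        print("comp",st[i],"across red mm",(1e3*np.median(res[:,0])).round(1),"rad",(1e3*np.median(res[:,1])).round(1),"yaw deg",np.degrees(k[0]).round(2),"ends mm",(1e3*ex).round(1),"red",rm.round(4),L.round(3))
E
python3 -c "
from h import *
dowel_wrist()"
```

```text
Traceback (most recent call last):
  File "h.py", line 53, in dowel_wrist
    res.append((o@n+yy-rm@n,rad,ray(p,[[cx,ys.mean()]],.035)[0]@u-rm@u))
                       ~~^~
ValueError: matmul: Input operand 1 has a mismatch in its core dimension 0, with gufunc signature (n?,k),(k,m?)->(n?,m?) (size 3 is different from 2)
```

```bash
sed -i 's/;rm,rd,L=line(ray(p,red\[2\],.015))/;rm,rd,L=line(ray(p,red[2],.015));rm=np.r_[rm,.015]/' h.py
python3 -c "
from h import *
dowel_wrist()"
```

```text
comp [ 163  171  181   55 9118] across red mm -45.4 rad 19.9 yaw deg -0.28 ends mm [-57.2  74.2] red [0.5089 0.0043 0.015 ] 0.191
comp [ 163  282  310   42 4915] across red mm -145.4 rad 5.2 yaw deg 0.98 ends mm [-64.2 183.6] red [0.5089 0.0043 0.015 ] 0.191
```

Position is −45.4 mm from red, and the radius of 19.9 mm matches the given size. Second stroke.

play_rows(
  targets=[0,0.2,0.05,0,0,0,0,0.32,0.05,0,0,0,0,0.37,0.05,0,0,0,0,0.385,0.05,0,0,0],
)

```text
time_s: 4.7
tool_pos: [0.53, -0.0461, 0.055]
tcp_rot: [-0.702, -0.085, 0.087, 0.702]
wrist_force: [-4.6, -1.0, 11.1]
finger_gap: 0.0548
```

```bash
python3 - <<'E'
from h import *
D=np.array([.5345,-.0584,0]);goal([*(D+0.011*n)[:2],.0546])
E
```

```text
t 4.7 p [ 0.53   -0.0461  0.055 ] F [-4.6  -0.97 11.13] gap 0.0548
axes x,y,z [[0.97, 0.241, -0.003], [-0.003, 0.0, -1.0], [-0.241, 0.97, 0.001]]
shift [ 0.029  0.008 -0.04 ] turn [-0.0012  0.0007 -0.0031]
shift [ 0.029  0.008 -0.04 ] turn [-4.9000e-03 -3.1409e+00  1.9000e-03]
```

play_rows(
  targets=[0,0,0.12,0,0,0,0,0,0.3,0,0,0,0,0,0.48,0,0,0,0,0,0.66,0,0,0,0,0,0.78,0,0,0],
)

```text
time_s: 5.2
tool_pos: [0.5205, -0.0079, 0.0551]
tcp_rot: [-0.702, -0.085, 0.087, 0.702]
wrist_force: [-3.0, -1.1, 6.4]
finger_gap: 0.0551
```

play_rows(
  targets=[0,0,0.1,0,0,0,0,0,0.16,0,0,0,0,0,0.16,0,0,0],
)

```text
time_s: 5.5
tool_pos: [0.5187, -0.0002, 0.0551]
tcp_rot: [-0.702, -0.085, 0.087, 0.702]
wrist_force: [-3.6, -0.7, 7.6]
finger_gap: 0.0551
```

play_rows(
  targets=[0,-0.2,0,0,0,0,0,-0.4,0,0,0,0,0,-0.4,-0.25,0,0,0,0,-0.4,-0.5,0,0,0,0,-0.4,-0.5,0,0,0],
)

```text
time_s: 6.0
tool_pos: [0.5261, -0.0267, 0.0746]
tcp_rot: [-0.702, -0.085, 0.085, 0.702]
wrist_force: [0.4, 0.0, 0.1]
finger_gap: 0.0548
```

```bash
python3 - <<'E'
from h import *
dowel_wrist(save="pics/w4.png")
D=np.array([.5345,-.0584,0]);goal([*(D+0.037*n)[:2],.055])
E
```

```text
comp [ 163  170  180   55 9118] across red mm -21.6 rad 19.9 yaw deg -0.15 ends mm [-56.8  74.4] red [0.5088 0.0041 0.015 ] 0.191
comp [ 163  283  310   41 4886] across red mm -123.0 rad 5.3 yaw deg 0.9 ends mm [-64.  185.5] red [0.5088 0.0041 0.015 ] 0.191
t 6.05 p [ 0.5257 -0.026   0.0744] F [-0.55  0.21 -0.71] gap 0.0548
axes x,y,z [[0.971, 0.239, -0.001], [-0.002, 0.001, -1.0], [-0.239, 0.971, 0.001]]
shift [0.016 0.387 0.069] turn [-0.0011 -0.0021 -0.0015]
shift [0.016 0.387 0.069] turn [ 2.3000e-03  3.1395e+00 -1.7000e-03]
```

View pics/w4.png

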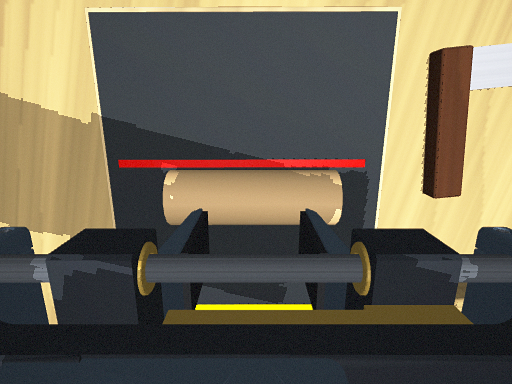

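The dowel is at −21.6 mm, just short of the red line (row 163). Third stroke.

play_rows(
  targets=[0.01,0.2,0.05,0,0,-0.001,0.01,0.34,0.05,0,0,-0.001,0.01,0.385,0.05,0,0,-0.001,0.01,0.395,0.05,0,0,-0.001,0.01,0.395,0.05,0,0,-0.001],
)

```text
time_s: 6.55
tool_pos: [0.5246, -0.0221, 0.0551]
tcp_rot: [-0.702, -0.085, 0.087, 0.702]
wrist_force: [-3.0, -0.4, 6.4]
finger_gap: 0.0554
```

play_rows(
  targets=[0,0,0.12,0,0,0,0,0,0.3,0,0,0,0,0,0.46,0,0,0,0,0,0.6,0,0,0,0,0,0.7,0,0,0],
)

```text
time_s: 7.05
tool_pos: [0.5161, 0.0121, 0.0551]
tcp_rot: [-0.702, -0.085, 0.087, 0.702]
wrist_force: [-3.8, -1.0, 6.7]
finger_gap: 0.0551
```

play_rows(
  targets=[0,0,0.06,0,0,0,0,0,0.1,0,0,0,0,0,0.1,0,0,0,0,0,0.1,0,0,0],
)

```text
time_s: 7.45
tool_pos: [0.5149, 0.0168, 0.0551]
tcp_rot: [-0.702, -0.085, 0.087, 0.702]
wrist_force: [-2.9, -1.0, 7.1]
finger_gap: 0.0546
```

```bash
python3 - <<'E'
from h import *
dowel_wrist(save="pics/w5.png")
D=np.array([.5345,-.0584,0]);goal([*(D+0.08*n)[:2],.055])
E
```

```text
comp [ 208  211   92   43 3913] across red mm 3.3 rad 14.5 yaw deg 0.03 ends mm [ 56.2 119.1] red [ 0.4324 -0.014   0.015 ] 0.034
comp [ 163  282  310   42 4914] across red mm -63.9 rad 4.8 yaw deg 1.09 ends mm [ 21.1 247.4] red [ 0.4324 -0.014   0.015 ] 0.034
t 7.5 p [0.5149 0.0167 0.0551] F [-3.31 -0.73  6.93] gap 0.0549
axes x,y,z [[0.97, 0.241, -0.002], [-0.002, 0.001, -1.0], [-0.241, 0.97, 0.001]]
shift [0.018 0.002 0.048] turn [-0.0011  0.0005 -0.0017]
shift [0.018 0.002 0.048] turn [-2.7000e-03 -3.1411e+00  1.7000e-03]
```

View pics/w5.png

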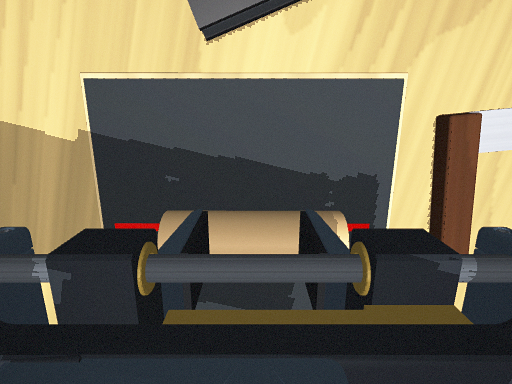

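Now lift straight up, draw back and measure.

play_rows(
  targets=[0,-0.2,0,0,0,0,0,-0.5,0,0,0,0,0,-0.6,-0.4,0,0,0,0,-0.6,-0.6,0,0,0,0,-0.6,-0.6,0,0,0],
)

```text
time_s: 8.0
tool_pos: [0.5232, -0.0135, 0.0848]
tcp_rot: [-0.702, -0.085, 0.085, 0.702]
wrist_force: [0.4, 0.7, -0.9]
finger_gap: 0.0553
```

```bash
sed -i 's/rm=np.r_\[rm,.015\]/rm=np.r_[rm,.015]; print("redpieces",[(c[0],(ray(p,c[2],.015).mean(0)-[.5088,.0042,0])@n*1e3) for c in comps(im,"red",20)]); rm=np.array([.5088,.0042,.015])/' h.py; python3 - <<'E'
from h import *
dowel_wrist(save="pics/w6.png")
D=np.array([.5345,-.0584,0]);goal([*(D+0.068*n)[:2],.055])
E
```

```text
redpieces [(np.int32(321), np.float64(0.055257502153991736)), (np.int32(156), np.float64(-0.2881381639309106))]
comp [ 165  159  174   53 8910] across red mm -1.6 rad 19.9 yaw deg 0.31 ends mm [-57.3  74.2] red [0.5088 0.0042 0.015 ] 0.033
comp [ 163  283  310   41 4879] across red mm -117.3 rad 5.5 yaw deg 0.89 ends mm [-67.1 194.6] red [0.5088 0.0042 0.015 ] 0.033
t 8.05 p [ 0.5227 -0.0129  0.0846] F [-0.23  0.28 -0.17] gap 0.0551
axes x,y,z [[0.971, 0.239, -0.001], [-0.001, 0.001, -1.0], [-0.239, 0.971, 0.001]]
shift [0.009 0.592 0.418] turn [-0.0015 -0.0014 -0.0008]
shift [0.009 0.592 0.418] turn [ 1.3000e-03  3.1402e+00 -2.3000e-03]
```

View pics/w6.png

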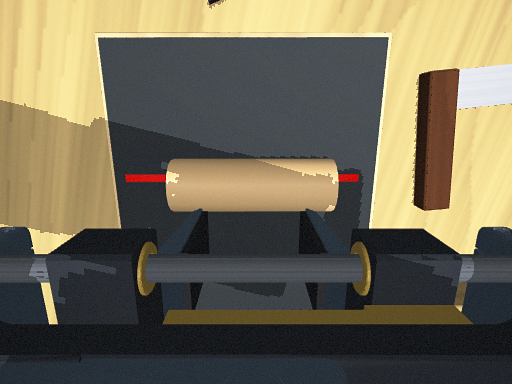

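The dowel is over the red line at −1.6 mm, parallel within 0.3° and about 9 mm off lengthwise. I'll move the hand away and check with the fixed cameras.

play_rows(
  targets=[0,-0.8,0,0,0,0,0,-1.6,0,0,0,0,0,-2.2,-0.8,0,0,0,0,-2.2,-1.7,0,0,0,0,-2.2,-2.6,0,0,0],
)

```text
time_s: 8.55
tool_pos: [0.5549, -0.1393, 0.1958]
tcp_rot: [-0.702, -0.087, 0.086, 0.702]
wrist_force: [0.4, 0.8, -0.5]
finger_gap: 0.0551
```

play_rows(
  targets=[0,0,-0.8,0,0,0,-0.3,0,-1.7,0,0,0,-0.8,0,-2.6,0,0,0,-1.3,0,-3.4,0,0,0,-1.8,0,-4.2,0,0,0],
)

```text
time_s: 9.05
tool_pos: [0.5167, -0.3654, 0.1936]
tcp_rot: [-0.701, -0.085, 0.086, 0.703]
wrist_force: [1.1, -0.6, 0.5]
finger_gap: 0.0551
```

```bash
python3 - <<'E'
from h import *
for nm,S in (("top",1),("scene",1)):
    p=r.camera_params(nm);im=r.camera(nm);cv2.imwrite(f"pics/{nm}9.png",im[:,:,::-1])
    old=cv2.imread(f"pics/{nm}0.png")[:,:,::-1]
    print([(c[0],c[1].round(1),(ray(p,c[2],.015).mean(0)-[.509,.0063,0])@n*1e3) for c in comps(im,"red",8)])
    hsv=cv2.cvtColor(im,cv2.COLOR_RGB2HSV);h,s,v=[hsv[:,:,i].astype(int) for i in range(3)]
    m=((h>5)&(h<25)&(s>40)&(v>90)).astype(np.uint8)
    k,l,st,c=cv2.connectedComponentsWithStats(m)
    for i in range(1,k):
        w=ray(p,[c[i]],.040)[0]
        if st[i,4]>150 and np.hypot(*(w[:2]-[.509,.006]))<.05:
            px=np.argwhere(l==i)[:,::-1]; q=ray(p,px,.035);mm,d,L=line(q)
            tn=np.percentile(q@n,[1,99]);print(nm,st[i],"centroid rel red n,u mm",((w[:2]-[.509,.0063])@n[:2]*1e3).round(1),((w[:2]-[.509,.0063])@u[:2]*1e3).round(1),"ang",np.degrees(np.arctan2(d[1],d[0])),L)
print(r.sense()["wrist_force"])
E
```

```text
[(np.int32(14), array([241.8, 159.1]), np.float64(-0.07595664576147852)), (np.int32(43), array([260. , 220.7]), np.float64(-0.011350876811279368))]
top [238 161  28  51 793] centroid rel red n,u mm -1.3 9.3 ang 13.313455 0.12332696831226755
[(np.int32(18), array([270.3, 220.1]), np.float64(-0.09201114136030351))]
scene [243 180  31  35 454] centroid rel red n,u mm -2.1 4.4 ang 12.581272 0.13897548259657352
[-0.59919219  0.29048283 -0.35138431]
```

View pics/top9.png

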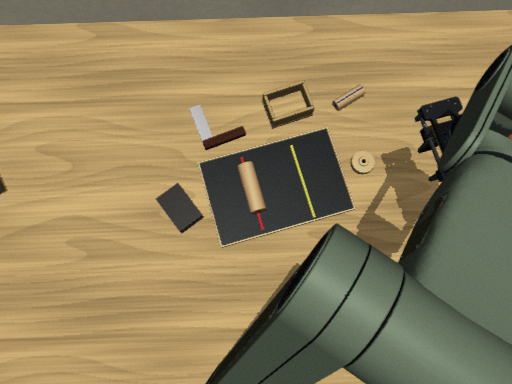

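View pics/scene9.png

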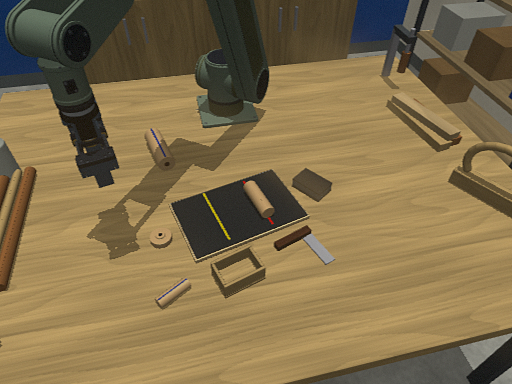

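The dowel lies on the red line in both views (top: centre near (252,187), line ends showing at both ends). The bystanders sit at the same pixels as before and the hand is clear.

```bash
python3 -c "
from plant import r
print(r.sense()['time_s']);r.sign_off()"
```

```text
9.15
the job is handed in; nothing more can be done
```

I rolled the dowel about 67 mm onto the red line in three pressed fingertip strokes. I used two spread fingers at roughly 6–14 N, then took the hand away and handed the job in at 9.15 s. `sign_off` reports no verdict.

| Last check | Wrist camera | Top camera | Scene camera (crude) |
|---|---|---|---|
| Across the line (limit ±6 mm) | −1.6 mm | −1.3 mm | −2.1 mm |
| Along the line from its middle (limit ±35 mm) | about 8.5 mm | 9.3 mm | 4.4 mm |
| Angle to the line (limit 7°) | 0.3° | 0.6° | 1.3° |

- **Agreement:** the scene camera's figures are the odd ones out. It sees the dowel at a slant, so I give them less weight, but they are still well inside the limits.
- **Rolling:** the stripe turned forward and out of sight, and fingertip travel was twice the dowel's travel, so it rolled without sliding.
- **Bystanders:** the sanding block, wheel, box and try square look unmoved against the first pictures. I checked this by eye and did not measure it.
- **Red line position:** the wrist camera placed the red line 2 mm from where the fixed cameras did, about the stated calibration error. I therefore measured the dowel relative to the line in each camera's own view.

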